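# Set up the gift corner: brush out the tin, slide it onto its mat, hang the baskets

## Robot

A 6-joint arm with a two-finger parallel gripper is mounted at the origin on the work surface. World frame = base frame: x ahead of the robot, y to its left, z up, the work surface at z = 0. Lengths are in m, angles in rad, forces in N, time in s.
With the tool pointing down it reaches from about 0.35 to 0.775 m from the base axis. Payload 7.3 kg.
Tool frame: the origin (TCP) lies midway between the tips of the shut fingers; the grasp point (between the pads) lies 19 mm behind it (tcp_to_grasp is the distance from the TCP to the grasp point, in m); z points along the fingers, y is the line along which they close (so a half turn about z gives the same grasp; the last joint's range is limited). The gripper opens to 92 mm and grips with 3 to 60 N. Pads are 19 mm wide; open, the fingers measure 130 mm over their backs; the gripper's body (75 mm by 190 mm) begins 47 mm behind the grasp point.
Start: joints at [-1.387, 0.342, 1.524, -0, 1.275, -0.146], TCP at [0.17, -0.497, 0.227] pointing down, gripper open.
Joint ranges: [-2.53, 2.53], [-0.77, 2.02], [0.04, 2.7], [-1, 4.14], [0.28, 2.66], [-3.11, 3.11]. Speed limits (rad/s): [2.57, 2.57, 3.14, 3.14, 3.14, 3.14].

## Interface

Orientations are given as [roll, pitch, yaw] about the fixed x, y, z axes, in that order (R = Rz(yaw) Ry(pitch) Rx(roll)).
In Python, from cell import observe, read_camera, calibration, hand_in, tcp_to_grasp gives the robot as it stands.
- The arm moves only by the tool send_rows, never from a script. Its argument "targets" is a list of rows, each a list of 5 numbers: the opening, from 0 (shut) to 1 (fully open), then the shift along the world's x, y, z in m, then the turn about the world's z in rad. A call has 1 to 5 rows; each row shifts and turns the commanded pose from where the row before left it; what a row does not reach is not made up. A row lasts 1/10 s, in which the tool goes at most 50 mm and 8.59 degrees, less where a joint would pass 70% of its speed; a pose out of reach is approached as far as the arm can. A call is refused whole if a number of a shift passes 0.05 or a number of a turn 0.15, either way. A call with a gripper value outside its range is refused whole. The fingers move at their own pace and stop on an object; "grip_force" is the grip in N (left out, the last holds). Time passes only in rows, so rows that do not move let the fingers close. It gives the time, the measured TCP pose, the force, the opening and the grip force at its end, in the units of the state.
- observe(): the state, without advancing time (a new reading comes with each control period).
- read_camera(name): name is "side" or "top"; returns (picture, depth): 420x560x3 uint8, red, green, blue; 420x560 float32, m along the optical axis (not along the pixel's ray), 0 where there is no reading.
- calibration(name): a dict with "intrinsics" (3x3 intrinsics, pixels), "k1" (the pictures are not rectified: a ray, as slopes to the right and down, at radius r is drawn at 1 + k1 r^2 times it, then the intrinsics apply), "world_to_cam" (4x4, takes a point from world to camera coordinates). Camera axes: x right, y up, looking along -z (the intrinsics and any distortion apply to the point x, -y, -z); pixel columns grow to the right and rows downward; lengths in m; the calibration is good to about 2 mm. A picture is of the moment at which its call begins. calibration takes no time and is no camera call.
- hand_in(): hands the job in; it is judged then, once.
The state is a dict: "time": time; "qpos": joint angles; "qvel": joint speeds; "joint_efforts": joint torques, N m; "tool_pos": TCP position; "tool_rot": TCP orientation; "contact_force": force on the tool from outside, world axes, zero at the start; "torque": the same for the moment, N m; "opening": finger opening in m; "grip_force": force on a finger pad.
Only numpy, scipy, OpenCV 4.12 (cv2) and the standard library are available. Lean on these libraries where they do the work, as an engineer would, in place of code of your own. Each camera call takes 0.05 s, during which the arm holds its last target. There are 200 camera calls.

## Task

Get the shop's display table ready. First brush out the open tin where it stands with at least two full up-and-down strokes, bristles down to its floor and back up to the rim each time, and then push the tin, without lifting it, until it stands wholly on the round cork mat. By the end the brush must be back in its holder, bristles down, and every gift basket must hang still by its handle from the hooks of the rail, one basket to a hook; leave everything else where it is.

Things in the scene. Friction and masses are not known exactly. Their poses are not given: they have to be found in the camera images.
- tin: open, empty round tin without lid, 110 mm outer diameter (104 inner), 100 high, floor 4 thick; origin at centre of underside. Too wide to grasp across.
- mat: round cork mat lying flush on the table (1 mm, nothing to catch on), 140 mm diameter; origin at its centre. Place for the tin.
- brush: long round brush, 180 mm; origin at the bristle end, z axis along the brush towards the handle: bristles 28 diameter from 0 to 50, wire stem 8 diameter to 100, wooden handle 16 diameter from 100 to 180. Starts bristles down in its holder, may lean a little.
- holder: fixed white brush holder, an upright cup 62 high; inner floor at 5, bore 33 diameter, mouth flaring to about 56 in the top 17 mm; origin at centre of underside
- rail: fixed display rail: horizontal bar along its y axis, 470 long, axis 230 above the table, on two posts; three hooks point along its -x; origin on the table under the bar's middle
- hook1 (a point): seat of hook 1 (leftmost seen from the robot): point on the axis of the hook's level prong, 55 mm in front of the bar's axis. Prong 8 mm diameter, along the rail's x; free end 47 mm further along -x, turned up 22 mm. x and y axes as the rail's.
- hook2 (a point): seat of hook 2 (middle seen from the robot): point on the axis of the hook's level prong, 55 mm in front of the bar's axis. Prong 8 mm diameter, along the rail's x; free end 47 mm further along -x, turned up 22 mm. x and y axes as the rail's.
- hook3 (a point): seat of hook 3 (rightmost seen from the robot): point on the axis of the hook's level prong, 55 mm in front of the bar's axis. Prong 8 mm diameter, along the rail's x; free end 47 mm further along -x, turned up 22 mm. x and y axes as the rail's.
- basket1: gift basket (may be absent): open box 80 (its x) x 120 (its y) x 50 high with a rigid bow handle 10 mm thick in its y-z plane; origin at centre of underside. The bow's top bar runs along y, straight for 45 mm either side of the middle, axis 125 above the underside; uprights at y = +-55; 70 mm clear between rim and bar. 150 g.
- basket1_bar (a point): middle of the top bar of basket 1's handle, on its axis
- basket2: gift basket (may be absent): open box 80 (its x) x 120 (its y) x 50 high with a rigid bow handle 10 mm thick in its y-z plane; origin at centre of underside. The bow's top bar runs along y, straight for 45 mm either side of the middle, axis 125 above the underside; uprights at y = +-55; 70 mm clear between rim and bar. 150 g.
- basket2_bar (a point): middle of the top bar of basket 2's handle, on its axis
- basket3: gift basket (may be absent): open box 80 (its x) x 120 (its y) x 50 high with a rigid bow handle 10 mm thick in its y-z plane; origin at centre of underside. The bow's top bar runs along y, straight for 45 mm either side of the middle, axis 125 above the underside; uprights at y = +-55; 70 mm clear between rim and bar. 150 g.
- basket3_bar (a point): middle of the top bar of basket 3's handle, on its axis
- jam_jar: bystander, leave alone: small closed jar, 44 across, 70 high; origin at centre of underside
- cup: bystander, leave alone: small mug with a handle, 64 across, 60 high; origin at centre of underside

How it is judged:
By the outcome, as a careful person would: the job done as asked, in the order asked, and still so for the second after the job is handed in, with the robot touching nothing.
Of basket1, basket2, basket3 only 2 to 3 are there at a start; the rules pass over those that are not, and their reading is None.
At some moment in a run one of tin may be knocked a few centimetres aside while the robot is not near it.
It also fails if it takes over 210 s, if anything falls off the work surface, if the arm or the gripper's body presses on something with over 40 N, if the wrist force passes 120 N, or if a joint passes its speed limit or range.

## Working session

There is one attempt and no reset: what is moved stays moved. The work goes in short steps, Python scripts to look and compute and a tool call to move; the robot and the scene stay as the last step left them, time stands still between calls to the robot, and variables do not carry over. Pictures are saved under pics/ and viewed, at most 14 in all, crops included, and the job is handed in when it is done.

Besides the shell and the picture viewer there is one more tool, called after "Emit:" by a JSON object that holds its "method" and its "body". send_rows: Moves the arm, as the interface text tells. Its arguments: {"type":"object","properties":{"targets":{"type":"array","items":{"type":"array","items":{"type":"number"}}},"grip_force":{"type":"number"}},"required":["targets"]}

```bash
ls; mkdir -p pics; cat > h.py <<'E'
import numpy as np, cv2
from cell import *
def save(name,f):
    p,d=read_camera(name); cv2.imwrite(f,p[:,:,::-1]); return p,d
def ray(name,u,v):
    c=calibration(name);K=np.array(c['intrinsics']);T=np.array(c['world_to_cam'])
    k=c['k1']
    a=np.array([(u-K[0,2])/K[0,0],(v-K[1,2])/K[1,1]]);s=a.copy()
    for _ in range(20): s=a/(1+k*(s@s))
    dc=np.array([s[0],-s[1],-1.]);R=T[:3,:3]
    return -R.T@T[:3,3],R.T@dc   # origin, dir (times depth)
def onz(name,u,v,z):
    o,d=ray(name,u,v);return o+d*(z-o[2])/d[2]
def cloud(name,d):
    c=calibration(name);K=np.array(c['intrinsics']);T=np.array(c['world_to_cam']);k=c['k1']
    v,u=np.mgrid[:d.shape[0],:d.shape[1]]
    a=np.stack([(u-K[0,2])/K[0,0],(v-K[1,2])/K[1,1]],-1);s=a.copy()
    for _ in range(20): s=a/(1+k*(s**2).sum(-1,keepdims=True))
    P=np.stack([s[...,0]*d,-s[...,1]*d,-d],-1)
    return (P-T[:3,3])@T[:3,:3]
def proj(name,p):
    c=calibration(name);K=np.array(c['intrinsics']);T=np.array(c['world_to_cam'])
    q=T[:3,:3]@np.array(p)+T[:3,3];s=np.array([q[0],-q[1]])/-q[2]
    s=s*(1+c['k1']*(s@s));return s[0]*K[0,0]+K[0,2],s[1]*K[1,1]+K[1,2]
E
python3 - <<'E'
from h import *
print(observe(), tcp_to_grasp)
for n in('side','top'):
    p,d=save(n,f'pics/{n}0.png'); np.savez(f'/tmp/{n}0.npz',p=p,d=d)
    c=calibration(n);print(n,np.round(c['intrinsics'],1).tolist(),c['k1'],ray(n,280,210),(d==0).mean())
E
```

```text
pics
{'time': 0.0, 'qpos': array([-1.38700721e+00,  3.42730374e-01,  1.52499817e+00,  4.49820695e-05,
        1.27540103e+00, -1.45967395e-01]), 'qvel': array([-0.00062498,  0.0009086 , -0.00020386,  0.00064298,  0.00022525,
        0.00158961]), 'joint_efforts': array([ 6.68747853e-04, -4.31236446e+01, -2.44218725e+01,  7.16781802e-02,
        5.58944349e-02, -1.18532730e-04]), 'tool_pos': array([ 0.16997858, -0.49630143,  0.22604757]), 'tool_rot': array([-3.14007833e+00, -2.66100731e-04,  3.29743186e-01]), 'contact_force': array([-0.47898461,  0.07650562,  0.53767392]), 'torque': array([-0.00407173,  0.01005089, -0.01128796]), 'grip_force': 0.0, 'opening': 0.09143121146893173} 0.0188
side [[403.1, 0.0, 278.9], [0.0, 403.1, 213.2], [0.0, 0.0, 1.0]] -0.02538149620762951 (array([0.06388882, 0.53073849, 0.81392374]), array([ 0.50724787, -0.54828914, -0.66494274])) 0.00415391156462585
top [[500.4, 0.0, 287.8], [0.0, 500.4, 216.7], [0.0, 0.0, 1.0]] -0.10571816595417467 (array([0.30426391, 0.01721975, 1.42082577]), array([ 0.20971616,  0.00463324, -0.97796923])) 0.003966836734693877
```

View pics/side0.png

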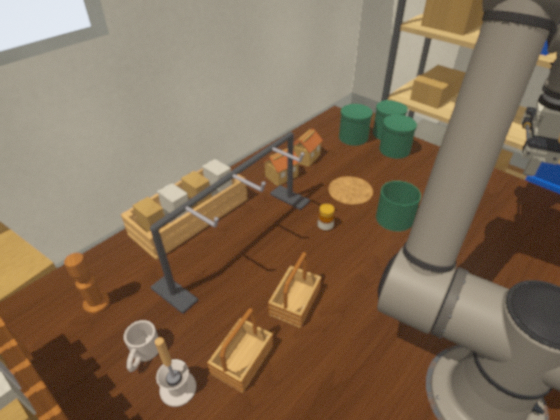

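View pics/top0.png

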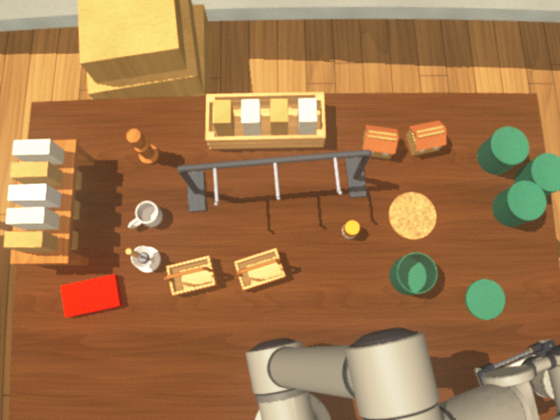

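The top view shows the open tin at (415,274), mat at (413,215), jar at (352,230), holder and brush at (145,260), cup at (148,215), two baskets at (190,276) and (260,270), and three hooks at x≈215, 277 and 338. I'll measure these next.

```bash
python3 - <<'E'
from h import *
t=np.load('/tmp/top0.npz');s=np.load('/tmp/side0.npz')
Pt=cloud('top',t['d']);Ps=cloud('side',s['d'])
def sel(P,d,box,z):
    u0,v0,u1,v1=box;Q=P[v0:v1,u0:u1].reshape(-1,3);D=d[v0:v1,u0:u1].ravel()
    return Q[(D>0)&(Q[:,2]>z[0])&(Q[:,2]<z[1])]
def info(n,Q):
    Q=Q.astype(np.float32)
    r=cv2.minAreaRect(Q[:,:2].copy());c=cv2.minEnclosingCircle(Q[:,:2].copy())
    print(n,len(Q),'med',np.round(np.median(Q,0),4),'rect',np.round(r[0],4),np.round(r[1],4),round(r[2],1),'circ',np.round(c[0],4),round(c[1],4),'zmax',np.round(np.percentile(Q[:,2],[2,98]),4))
info('table',sel(Pt,t['d'],(280,310,340,330),(-.05,.05)))
info('tin rim',sel(Pt,t['d'],(380,245,445,305),(.09,.11)))
info('holder rim',sel(Pt,t['d'],(120,240,165,275),(.052,.068)))
info('brush top',sel(Pt,t['d'],(115,235,165,275),(.12,.25)))
info('brush side',sel(Ps,s['d'],(145,325,200,395),(.11,.25)))
info('cup',sel(Pt,t['d'],(125,195,165,232),(.05,.07)))
info('jar',sel(Pt,t['d'],(335,215,365,245),(.06,.08)))
for n,b in(('b1',(160,250,222,300)),('b2',(228,245,295,295))):
    info(n+' bar',sel(Pt,t['d'],b,(.115,.14)));info(n+' rim',sel(Pt,t['d'],b,(.045,.056)))
for n,b in(('h1',(205,165,225,210)),('h2',(268,160,285,205)),('h3',(328,155,348,200))):
    info(n,sel(Pt,t['d'],b,(.17,.26)))
info('rail bar',sel(Pt,t['d'],(175,145,375,180),(.215,.245)))
# mat
hsv=cv2.cvtColor(t['p'],cv2.COLOR_RGB2HSV);m=np.zeros(hsv.shape[:2],np.uint8)
m[185:245,380:445]=((hsv[185:245,380:445,2]>130)).astype(np.uint8)
cs=max(cv2.findContours(m,0,1)[0],key=cv2.contourArea)
info('mat',np.array([onz('top',*q[0],.001) for q in cs]))
E
```

```text
table 1196 med [ 0.2945 -0.0521 -0.0005] rect [ 0.2945 -0.0532] [0.1659 0.0527] 88.7 circ [ 0.2949 -0.0532] 0.087 zmax [-0.0067  0.0058]
tin rim 203 med [ 0.4132 -0.3439  0.0986] rect [ 0.4114 -0.3376] [0.1077 0.1088] 21.9 circ [ 0.41   -0.3373] 0.0562 zmax [0.0903 0.1051]
holder rim 232 med [0.4684 0.4048 0.0575] rect [0.4711 0.4045] [0.0587 0.0606] 64.5 circ [0.4711 0.405 ] 0.0317 zmax [0.0523 0.0662]
brush top 80 med [0.4696 0.4012 0.1706] rect [0.4706 0.4047] [0.0142 0.0161] 1.4 circ [0.4724 0.4056] 0.009 zmax [0.1205 0.1877]
brush side 271 med [0.4647 0.4062 0.1586] rect [0.4695 0.4046] [0.0162 0.0156] 86.9 circ [0.4703 0.4053] 0.0089 zmax [0.1117 0.1868]
cup 169 med [0.5889 0.411  0.0588] rect [0.598  0.4087] [0.0632 0.0823] 4.2 circ [0.5899 0.4094] 0.0451 zmax [0.0503 0.0649]
jar 167 med [ 0.5423 -0.1726  0.0693] rect [ 0.5423 -0.1728] [0.0388 0.0369] 36.3 circ [ 0.5427 -0.1721] 0.0206 zmax [0.0625 0.0747]
b1 bar 168 med [0.421  0.2706 0.1285] rect [0.4205 0.273 ] [0.01   0.1157] 13.0 circ [0.422  0.2733] 0.058 zmax [0.1158 0.1343]
b1 rim 289 med [0.4248 0.2705 0.0493] rect [0
[... 281 characters left out ...]
1217] 17.2 circ [0.4357 0.0853] 0.072 zmax [0.0454 0.0549]
h1 191 med [0.649  0.1791 0.2342] rect [0.6249 0.1865] [0.0483 0.1047] 85.4 circ [0.6255 0.185 ] 0.0551 zmax [0.2291 0.2566]
h2 177 med [0.6545 0.0315 0.2343] rect [0.6334 0.0315] [0.0396 0.1051] 88.9 circ [0.6347 0.0284] 0.054 zmax [0.2284 0.2566]
h3 185 med [ 0.6664 -0.118   0.2336] rect [ 0.6487 -0.1127] [0.0471 0.1057] 77.8 circ [ 0.6465 -0.1211] 0.0539 zmax [0.2277 0.255 ]
rail bar 1416 med [0.6836 0.0329 0.2359] rect [0.6598 0.0329] [0.0725 0.4862] 4.1 circ [0.6851 0.0347] 0.2432 zmax [0.2272 0.2417]
mat 244 med [ 0.5864 -0.3627  0.001 ] rect [ 0.5893 -0.363 ] [0.1984 0.1768] 88.7 circ [ 0.5893 -0.363 ] 0.133 zmax [0.001 0.001]
```

```bash
python3 - <<'E'
from h import *
t=np.load('/tmp/top0.npz');s=np.load('/tmp/side0.npz')
Pt=cloud('top',t['d']);Ps=cloud('side',s['d'])
Q=np.concatenate([P[(D>0)] for P,D in((Pt,t['d']),)])
b=Q[(Q[:,2]>.225)&(Q[:,2]<.245)&(abs(Q[:,1]-.03)<.22)&(Q[:,0]>.66)&(Q[:,0]<.72)]
for i in range(5):
    k=np.polyfit(b[:,1],b[:,0],1);r=b[:,0]-np.polyval(k,b[:,1]);b=b[abs(r)<.012]
a=-np.arctan(k[0]);print('bar x=',k,'yaw',a,len(b),'z',np.percentile(b[:,2],[5,50,95]))
e=np.array([np.cos(a),np.sin(a)]);f=np.array([-e[1],e[0]])
for nm,P,D in(('top',Pt,t['d']),('side',Ps,s['d'])):
  Q=P[D>0]
  for y0 in(.18,.03,-.12):
    w=Q[(abs(Q[:,1]-y0)<.04)&(Q[:,2]>.2)&(Q[:,2]<.28)]
    along=w[:,:2]@e;bar=np.array([np.polyval(k,y0),y0])@e
    x=along-bar; g=w[(x<-.02)&(x>-.09)];l=g[:,:2]@f
    g=g[abs(l-np.median(l))<.008];l=g[:,:2]@f
    tip=w[(x<-.09)&(x>-.12)]
    c=(np.percentile(l,3)+np.percentile(l,97))/2
    print(nm,'hook lateral',np.median(l),c,'z',np.percentile(g[:,2],[5,50,95]),'seat xy',(bar-.055)*e+c*f,'tip z',np.percentile(tip[:,2],98), 'xmin',x.min())
T=Ps[s['d']>0];print('side bar z')
hsv=cv2.cvtColor(t['p'],cv2.COLOR_RGB2HSV)
print(hsv[215,413],hsv[230,460],hsv[195,395],hsv[190,380])
m=np.zeros(hsv.shape[:2],np.uint8);R=np.s_[180:250,375:450]
m[R]=(hsv[R][...,2]>hsv[215,413,2]*.72)
m=cv2.morphologyEx(m,2,np.ones((5,5)))
c=max(cv2.findContours(m,0,1)[0],key=cv2.contourArea);W=np.array([onz('top',*q[0],.001)[:2] for q in c]).astype(np.float32)
print('mat',cv2.minEnclosingCircle(W),cv2.fitEllipse(W))
# rims circle fit
from scipy.optimize import least_squares
for n,P,D in(('top',Pt,t['d']),('side',Ps,s['d'])):
  Q=P[D>0];w=Q[(np.hypot(Q[:,0]-.411,Q[:,1]+.338)<.06)&(abs(Q[:,2]-.098)<.005)]
  print('tin',n,cv2.fitEllipse(w[:,:2].astype(np.float32)))
E
```

```text
bar x= [-0.0700683   0.68784873] yaw 0.06995397278292591 1155 z [0.23055321 0.23632032 0.24109952]
top hook lateral 0.134948148783639 0.13508370660514704 z [0.22933771 0.23306628 0.23683129] seat xy [0.62018077 0.17886992] tip z 0.25778411358367814 xmin -0.10368207862031509
top hook lateral -0.012754300170282555 -0.012787836085643187 z [0.22953624 0.2330308  0.23732811] seat xy [0.63051654 0.03136004] tip z 0.25703775612148483 xmin -0.6063754884234233
top hook lateral -0.162633416693376 -0.1627291078212285 z [0.22819495 0.23283708 0.23699282] seat xy [ 0.64099698 -0.11821451] tip z 0.25693930027553835 xmin -0.10344247318268751
side hook lateral 0.13763984476598135 0.13681870365908239 z [0.22933915 0.23256313 0.23503026] seat xy [0.6200595  0.18060067] tip z 0.25600599395730106 xmin -0.10743027626756296
side hook lateral -0.011733108172368018 -0.01256473223592068 z [0.22755217 0.23232909 0.23455282] seat xy [0.63050095 0.03158259] tip z 0.2551416730754762 xmin -0.7489872329418638
side hook lateral -0.1619666413284266 -0.16289237452071598 z [0.22755757 0.2316255  0.23422268] seat xy [ 0.64100839 -0.11837738] tip z 0.2562002301584646 xmin -0.10763274281898128
side bar z
[ 21 135 253] [ 12 169 146] [ 12 166 149] [ 12 161 114]
mat ((0.5860071182250977, -0.3615897297859192), 0.07213137298822403) ((0.5859459042549133, -0.36159494519233704), (0.14082197844982147, 0.14137081801891327), 169.3605499267578)
tin top ((0.4107205867767334, -0.33681392669677734), (0.1052660122513771, 0.10729081183671951), 39.94552993774414)
tin side ((0.40789684653282166, -0.3368338346481323), (0.10716031491756439, 0.10751756280660629), 63.95002746582031)
```

```bash
python3 - <<'E'
from h import *
t=np.load('/tmp/top0.npz');P=cloud('top',t['d'])
for u,v in((487,300),(480,290),(520,205)):print(P[v,u])
E
```

```text
[ 0.33365901 -0.55832945  0.0143576 ]
[ 0.36265318 -0.5410136   0.01208101]
[ 0.58591186 -0.6358835   0.11513774]
```

Emit:
{"method": "send_rows", "body": {"targets": [[1,0.03,0,0.035,0.14],[1,0.03,0,0.035,0.14],[1,0.045,0,0,0.14],[1,0.045,0,0,0.14],[1,0.045,0,0,0.14]]}}

```text
time: 0.6
tool_pos: [0.3666, -0.4964, 0.2967]
tool_rot: [-3.142, 0.0, 1.035]
contact_force: [0.1, -0.5, 0.2]
opening: 0.0921
grip_force: 0.0
```

Emit:
{"method": "send_rows", "body": {"targets": [[1,0.03,0.035,0,0.14],[1,0.03,0.035,0,0.14],[1,0,0.048,0,0.14],[1,0,0.048,0,0],[1,0,0.048,0,0]]}}

```text
time: 1.1
tool_pos: [0.4248, -0.2806, 0.296]
tool_rot: [-3.141, -0.001, 1.45]
contact_force: [1.6, 0.3, -0.3]
opening: 0.0918
grip_force: 0.0
```

Emit:
{"method": "send_rows", "body": {"targets": [[1,0.01,0.049,0,0.06],[1,0.01,0.049,0,0.06],[1,0.01,0.049,0,0],[1,0.015,0.047,0,0],[1,0,0.049,0,0]]}}

```text
time: 1.6
tool_pos: [0.4707, -0.0378, 0.2963]
tool_rot: [3.141, -0.0, 1.57]
contact_force: [0.9, 0.6, -0.1]
opening: 0.0919
grip_force: 0.0
```

Emit:
{"method": "send_rows", "body": {"targets": [[1,0,0.049,0,0],[1,0,0.049,0,0],[1,0,0.049,0,0],[1,0,0.049,0,0],[1,0,0.049,0,0]]}}

```text
time: 2.1
tool_pos: [0.4695, 0.2072, 0.2965]
tool_rot: [-3.141, 0.0, 1.57]
contact_force: [1.0, 0.1, 0.6]
opening: 0.0918
grip_force: 0.0
```

Emit:
{"method": "send_rows", "body": {"targets": [[1,0,0.049,0,0],[1,0,0.049,0,0],[1,0,0.049,0,0],[1,0,0.049,0,0],[1,0,0,0,0]]}}

```text
time: 2.6
tool_pos: [0.4684, 0.4064, 0.2946]
tool_rot: [-3.139, -0.0, 1.575]
contact_force: [-0.4, -0.5, -0.8]
opening: 0.0916
grip_force: 0.0
```

Emit:
{"method": "send_rows", "body": {"targets": [[1,0.001,-0.001,-0.045,0],[1,0,0,-0.045,0],[1,0,0,-0.045,0],[1,0,0,-0.022,0],[1,0,0,0,0]]}}

```text
time: 3.1
tool_pos: [0.4691, 0.3982, 0.1356]
tool_rot: [-3.135, 0.005, 1.569]
contact_force: [-0.3, -0.8, 0.0]
opening: 0.0919
grip_force: 0.0
```

Emit:
{"method": "send_rows", "body": {"targets": [[0,0,0,0,0],[0,0,0,0,0],[0,0,0,0,0],[0,0,0,0,0],[0,0,0,0,0]], "grip_force": 25}}

```text
time: 3.6
tool_pos: [0.4713, 0.4004, 0.1405]
tool_rot: [3.14, -0.001, 1.57]
contact_force: [0.4, -0.2, -0.2]
opening: 0.0564
grip_force: 0.0
```

Emit:
{"method": "send_rows", "body": {"targets": [[0,0,0,0,0],[0,0,0,0,0],[0,0,0,0,0],[0,0,0,0,0],[0,0,0,0,0]]}}

```text
time: 4.1
tool_pos: [0.471, 0.4003, 0.1397]
tool_rot: [-3.142, 0.0, 1.57]
contact_force: [0.5, 0.6, 0.3]
opening: 0.0166
grip_force: 0.0
```

Emit:
{"method": "send_rows", "body": {"targets": [[0.4,0,0,0,0],[0.4,0,0.004,-0.002,0],[0.4,0,0,0,0],[0,0,0,0,0],[0,0,0,0,0]], "grip_force": 25}}

```text
time: 4.6
tool_pos: [0.471, 0.4043, 0.1377]
tool_rot: [3.142, 0.0, 1.57]
contact_force: [0.1, 0.2, 0.8]
opening: 0.0251
grip_force: 0.0
```

Emit:
{"method": "send_rows", "body": {"targets": [[0,0,0,0,0],[0,0,0,0,0],[0,0,0,0,0],[0,0,0,0,0],[0,0,0,0,0]]}}

```text
time: 5.1
tool_pos: [0.471, 0.4042, 0.1377]
tool_rot: [3.142, 0.0, 1.57]
contact_force: [0.2, 0.6, -0.1]
opening: 0.0155
grip_force: 25.0
```

Emit:
{"method": "send_rows", "body": {"targets": [[0,0,0,0,0],[0,0,0,0.02,0],[0,0,0,0.03,0],[0,0,0,0.03,0],[0,0,0,0.03,0]]}}

```text
time: 5.6
tool_pos: [0.4709, 0.4042, 0.2488]
tool_rot: [-3.141, 0.0, 1.57]
contact_force: [0.4, -0.1, -0.4]
opening: 0.0154
grip_force: 25.0
```

Emit:
{"method": "send_rows", "body": {"targets": [[0,0,0,0.03,0],[0,0,0,0.03,0],[0,0,0,0,0],[0,0,0,0,0],[0,0,0,0,0]]}}

```text
time: 6.1
tool_pos: [0.4705, 0.4039, 0.3061]
tool_rot: [-3.139, 0.002, 1.57]
contact_force: [0.0, 0.1, -1.1]
opening: 0.0156
grip_force: 25.0
```

```bash
python3 - <<'E'
from h import *
p,d=save('side','pics/side1.png'); tp=observe()['tool_pos'];print(tp,observe()['opening'])
P=cloud('side',d);Q=P[d>0]
w=Q[(np.hypot(Q[:,0]-tp[0],Q[:,1]-tp[1])<.04)&(Q[:,2]<tp[2]-.002)&(Q[:,2]>.07)]
for z in np.arange(.08,tp[2],.02):
    g=w[abs(w[:,2]-z)<.01]
    if len(g):print(round(z,2),len(g),g.min(0),g.max(0),g.mean(0))
E
```

```text
[0.47055022 0.40390665 0.30591339] 0.015513382427331709
0.18 75 [0.45350989 0.38908245 0.17374067] [0.47283857 0.41855888 0.18997218] [0.45870852 0.40734019 0.1828259 ]
0.2 118 [0.45298421 0.39069193 0.19004721] [0.47386496 0.41854874 0.2099378 ] [0.45859488 0.40749879 0.19934134]
0.22 251 [0.45368288 0.38938819 0.21008276] [0.48175888 0.41817598 0.22985434] [0.46370251 0.40532694 0.22110706]
0.24 37 [0.46434587 0.39995849 0.23025593] [0.46883084 0.40779456 0.24968824] [0.46592972 0.40458101 0.23956074]
0.26 16 [0.46393144 0.40052786 0.25030736] [0.46799914 0.40802252 0.25844765] [0.46593376 0.4044955  0.25330289]
```

View pics/side1.png

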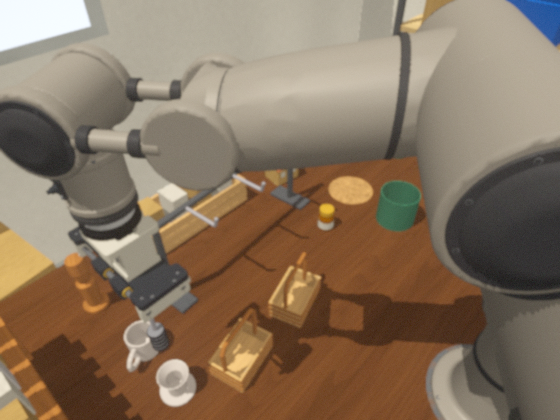

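The brush hangs plumb in the gripper at (155,335), with the bristle end about 133 mm below the TCP. The holder at (175,380) is empty and the tin is still at (398,205). Moving over to the tin.

Emit:
{"method": "send_rows", "body": {"targets": [[0,0,-0.049,0,0],[0,0,-0.049,0,0],[0,0,-0.049,0,0],[0,0,-0.049,0,0],[0,0,-0.049,0,0]]}}

```text
time: 6.65
tool_pos: [0.4702, 0.1574, 0.3066]
tool_rot: [-3.14, 0.0, 1.57]
contact_force: [0.7, 0.2, 0.6]
opening: 0.0157
grip_force: 25.0
```

Emit:
{"method": "send_rows", "body": {"targets": [[0,0,-0.049,0,0],[0,0,-0.049,0,0],[0,0,-0.049,0,0],[0,0,-0.049,0,0],[0,0,-0.049,0,0]]}}

```text
time: 7.15
tool_pos: [0.4702, -0.0875, 0.3068]
tool_rot: [-3.14, -0.001, 1.57]
contact_force: [1.4, 0.1, -0.1]
opening: 0.0155
grip_force: 25.0
```

Emit:
{"method": "send_rows", "body": {"targets": [[0,-0.02,-0.045,0,0],[0,-0.02,-0.045,0,0],[0,-0.02,-0.045,0,0],[0,0,-0.049,0,0],[0,0,0,0,0]]}}

```text
time: 7.65
tool_pos: [0.4097, -0.2745, 0.3061]
tool_rot: [-3.14, 0.0, 1.564]
contact_force: [1.1, 0.7, -0.8]
opening: 0.0154
grip_force: 25.0
```

```bash
cat > tin.py <<'E'
from h import *
print(observe()['tool_pos'])
for n in('top','side'):
    p,d=read_camera(n);cv2.imwrite(f'/tmp/{n}.png',p[:,:,::-1])
    hsv=cv2.cvtColor(p,cv2.COLOR_RGB2HSV);P=cloud(n,d)
    g=(hsv[...,0]>60)&(hsv[...,0]<95)&(hsv[...,1]>90)&(d>0)&(abs(P[...,2]-.098)<.006)&(P[...,0]>.3)&(P[...,0]<.66)&(P[...,1]>-.47)&(P[...,1]<-.2)
    w=P[g][:,:2].astype(np.float32)
    if len(w)>20: print('tin',n,len(w),cv2.fitEllipse(w),cv2.minEnclosingCircle(w))
E
python3 tin.py
```

```text
[ 0.40971032 -0.27454487  0.30608037]
tin side 83 ((0.4044465720653534, -0.338098406791687), (0.10436469316482544, 0.11324106901884079), 137.43972778320312) ((0.4069715738296509, -0.33704274892807007), 0.05636312812566757)
```

Emit:
{"method": "send_rows", "body": {"targets": [[0,0,-0.04,0,0],[0,0,-0.022,0,0],[0,0,0,-0.03,0],[0,0,0,-0.03,0],[0,0,0,-0.03,0]]}}

```text
time: 8.25
tool_pos: [0.4114, -0.33, 0.2163]
tool_rot: [-3.141, -0.001, 1.571]
contact_force: [0.1, 0.3, -1.3]
opening: 0.0152
grip_force: 25.0
```

Emit:
{"method": "send_rows", "body": {"targets": [[0,0,0,-0.03,0],[0,0,0,-0.03,0],[0,0,0,-0.011,0],[0,0,0,-0.004,0],[0,0,0,0,0]]}}

```text
time: 8.75
tool_pos: [0.4116, -0.3314, 0.1432]
tool_rot: [3.141, 0.0, 1.571]
contact_force: [-0.0, 0.3, -1.0]
opening: 0.0153
grip_force: 25.0
```

Emit:
{"method": "send_rows", "body": {"targets": [[0,0,-0.004,-0.002,0],[0,0,0,-0.002,0],[0,0,0,0,0]]}}

```text
time: 9.05
tool_pos: [0.4112, -0.3361, 0.1392]
tool_rot: [3.141, 0.001, 1.569]
contact_force: [-0.3, -0.5, -1.5]
opening: 0.0157
grip_force: 25.0
```

Emit:
{"method": "send_rows", "body": {"targets": [[0,0,0,-0.0015,0],[0,0,0,0,0]]}}

```text
time: 9.25
tool_pos: [0.411, -0.3357, 0.1372]
tool_rot: [3.141, -0.0, 1.57]
contact_force: [-0.6, -0.3, -1.1]
opening: 0.0153
grip_force: 25.0
```

Emit:
{"method": "send_rows", "body": {"targets": [[0,0,0,-0.0015,0],[0,0,0,0,0]]}}

```text
time: 9.45
tool_pos: [0.4113, -0.336, 0.1366]
tool_rot: [3.141, 0.001, 1.57]
contact_force: [-1.1, 0.8, 5.5]
opening: 0.0152
grip_force: 25.0
```

Floor contact felt (5.5 N). Doing the strokes now.

Emit:
{"method": "send_rows", "body": {"targets": [[0,0,0,0.033,0],[0,0,0,0.033,0],[0,0,0,0.034,0],[0,0,0,0,0],[0,0,0,0,0]]}}

```text
time: 9.95
tool_pos: [0.4111, -0.3358, 0.236]
tool_rot: [3.141, 0.001, 1.57]
contact_force: [0.2, -0.0, -0.5]
opening: 0.0154
grip_force: 25.0
```

Emit:
{"method": "send_rows", "body": {"targets": [[0,0,0,-0.033,0],[0,0,0,-0.033,0],[0,0,0,-0.03,0],[0,0,0,-0.004,0],[0,0,0,0,0]]}}

```text
time: 10.45
tool_pos: [0.4101, -0.3348, 0.1336]
tool_rot: [-3.139, -0.003, 1.57]
contact_force: [0.4, -0.3, -0.3]
opening: 0.0155
grip_force: 25.0
```

Emit:
{"method": "send_rows", "body": {"targets": [[0,0,0,0.033,0],[0,0,0,0.033,0],[0,0,0,0.034,0],[0,0,0,0,0],[0,0,0,0,0]]}}

```text
time: 10.95
tool_pos: [0.4108, -0.3355, 0.2352]
tool_rot: [-3.141, -0.0, 1.57]
contact_force: [-0.4, 0.9, -2.1]
opening: 0.016
grip_force: 25.0
```

Emit:
{"method": "send_rows", "body": {"targets": [[0,0,0,-0.033,0],[0,0,0,-0.033,0],[0,0,0,-0.03,0],[0,0,0,-0.004,0],[0,0,0,0,0]]}}

```text
time: 11.45
tool_pos: [0.41, -0.3346, 0.1336]
tool_rot: [-3.138, -0.004, 1.57]
contact_force: [-0.2, -0.1, -0.6]
opening: 0.0153
grip_force: 25.0
```

Emit:
{"method": "send_rows", "body": {"targets": [[0,0,0,0.033,0],[0,0,0,0.033,0],[0,0,0,0.034,0],[0,0,0,0,0],[0,0,0,0,0]]}}

```text
time: 11.95
tool_pos: [0.411, -0.3356, 0.2361]
tool_rot: [3.141, 0.001, 1.57]
contact_force: [-0.3, -0.1, -1.1]
opening: 0.0157
grip_force: 25.0
```

Emit:
{"method": "send_rows", "body": {"targets": [[0,0,0,0.035,0],[0,0,0,0.035,0],[0,0.02,0.045,0,0],[0,0.02,0.045,0,0],[0,0.02,0.045,0,0]]}}

```text
time: 12.45
tool_pos: [0.4707, -0.1992, 0.3041]
tool_rot: [-3.139, -0.002, 1.568]
contact_force: [0.4, 0.6, -0.1]
opening: 0.0156
grip_force: 25.0
```

Emit:
{"method": "send_rows", "body": {"targets": [[0,0,0.049,0,0],[0,0,0.049,0,0],[0,0,0.049,0,0],[0,0,0.049,0,0],[0,0,0.049,0,0]]}}

```text
time: 12.95
tool_pos: [0.4699, 0.0462, 0.3041]
tool_rot: [-3.138, -0.0, 1.57]
contact_force: [1.3, -0.1, -0.9]
opening: 0.0156
grip_force: 25.0
```

Emit:
{"method": "send_rows", "body": {"targets": [[0,0,0.049,0,0],[0,0,0.049,0,0],[0,0,0.049,0,0],[0,0,0.049,0,0],[0,0,0.049,0,0]]}}

```text
time: 13.45
tool_pos: [0.47, 0.291, 0.3038]
tool_rot: [-3.139, 0.002, 1.57]
contact_force: [1.5, -1.1, -1.7]
opening: 0.0156
grip_force: 25.0
```

Emit:
{"method": "send_rows", "body": {"targets": [[0,0,0.049,0,0],[0,0,0.049,0,0],[0,0,0.018,0,0],[0,0,0,0,0],[0,0,0,0,0]]}}

```text
time: 13.95
tool_pos: [0.4706, 0.4047, 0.3039]
tool_rot: [-3.139, 0.002, 1.57]
contact_force: [-0.1, 0.1, -0.6]
opening: 0.0155
grip_force: 25.0
```

```bash
python3 - <<'E'
from h import *
p,d=save('side','pics/side2.png'); tp=observe()['tool_pos'];print(tp,observe()['opening'])
P=cloud('side',d);Q=P[d>0]
w=Q[(np.hypot(Q[:,0]-tp[0],Q[:,1]-tp[1])<.04)&(Q[:,2]<tp[2]-.002)&(Q[:,2]>.07)]
print(w[:,2].min())
for z in np.arange(.16,.28,.02):
    g=w[abs(w[:,2]-z)<.01]
    if len(g):print(round(z,2),len(g),g.min(0),g.max(0),g.mean(0))
E
python3 tin.py
```

```text
[0.47090263 0.40415119 0.30455753] 0.015413721088280834
0.17987426169388007
0.18 59 [0.45322165 0.3890655  0.17987426] [0.47216701 0.41788236 0.18998618] [0.45878604 0.40686672 0.18487936]
0.2 115 [0.45340548 0.39033064 0.19051907] [0.47101403 0.41832494 0.20991217] [0.4581538  0.40657504 0.19991787]
0.22 268 [0.45256657 0.38905096 0.21027701] [0.48060399 0.41852226 0.22980531] [0.46348809 0.40535721 0.22319118]
0.24 38 [0.46452747 0.40015784 0.2302052 ] [0.46855188 0.40804708 0.24975752] [0.46617426 0.40459509 0.24008273]
0.26 9 [0.46409825 0.40149605 0.25131171] [0.46661505 0.4069137  0.25493862] [0.46544012 0.4040407  0.25302252]
[0.47090263 0.40415119 0.30455753]
tin top 45 ((0.41351088881492615, -0.3383956253528595), (0.10497672855854034, 0.11337187141180038), 51.83517837524414) ((0.40911954641342163, -0.33561864495277405), 0.053199317306280136)
tin side 134 ((0.40731510519981384, -0.3366817831993103), (0.10536452382802963, 0.10670138895511627), 1.0649065971374512) ((0.4072839021682739, -0.336539626121521), 0.056425679475069046)
```

Emit:
{"method": "send_rows", "body": {"targets": [[0,0,0.001,-0.04,0],[0,0,0,-0.04,0],[0,0,0,-0.03,0],[0,0,0,0,0],[0,0,0,0,0]]}}

```text
time: 14.6
tool_pos: [0.4717, 0.4056, 0.1968]
tool_rot: [3.141, -0.0, 1.569]
contact_force: [0.9, 0.4, -0.3]
opening: 0.0153
grip_force: 25.0
```

Emit:
{"method": "send_rows", "body": {"targets": [[0,0,0,-0.012,0],[0,0,0,-0.012,0],[0,0,0,-0.012,0],[0,0,0,-0.008,0],[0,0,0,0,0]]}}

```text
time: 15.1
tool_pos: [0.4704, 0.4059, 0.15]
tool_rot: [-3.139, 0.002, 1.57]
contact_force: [-0.3, -0.5, -0.4]
opening: 0.0153
grip_force: 25.0
```

Emit:
{"method": "send_rows", "body": {"targets": [[0,0,0,-0.006,0],[0,0,0,-0.005,0],[0,0,0,-0.003,0],[0,0,0,0,0],[0,0,0,0,0]]}}

```text
time: 15.6
tool_pos: [0.4711, 0.4063, 0.1378]
tool_rot: [3.141, -0.0, 1.57]
contact_force: [0.3, 0.1, -1.5]
opening: 0.0152
grip_force: 25.0
```

Emit:
{"method": "send_rows", "body": {"targets": [[0,0,0,-0.002,0],[0,0,0,-0.002,0],[0,0,0,0,0]]}}

```text
time: 15.9
tool_pos: [0.4709, 0.4061, 0.1334]
tool_rot: [-3.141, 0.0, 1.57]
contact_force: [0.3, 0.3, -1.4]
opening: 0.0153
grip_force: 25.0
```

Emit:
{"method": "send_rows", "body": {"targets": [[0.6,0,0,0,0],[0.6,0,0,0,0],[0.6,0,0,0,0],[0.6,0,0,0,0],[0.6,0,0,0.02,0]]}}

```text
time: 16.4
tool_pos: [0.4697, 0.4053, 0.1513]
tool_rot: [-3.137, 0.003, 1.57]
contact_force: [0.6, 0.1, -0.5]
opening: 0.051
grip_force: 0.0
```

Emit:
{"method": "send_rows", "body": {"targets": [[0.6,0,0,0.035,0],[0.6,0,0,0.035,0],[0.6,0,0,0.035,0],[0.6,-0.015,-0.04,0,0.1],[0.6,-0.015,-0.04,0,0.125]]}}

```text
time: 16.9
tool_pos: [0.4412, 0.3261, 0.2597]
tool_rot: [3.138, -0.001, 1.801]
contact_force: [-0.1, 0.2, 0.3]
opening: 0.0549
grip_force: 0.0
```

Emit:
{"method": "send_rows", "body": {"targets": [[0.6,-0.015,-0.04,0,0],[0.6,-0.001,-0.032,0,0],[0.6,0,0,0,0],[0.6,0,0,0,0],[0.6,0,0,0,0]]}}

```text
time: 17.4
tool_pos: [0.4253, 0.2551, 0.2588]
tool_rot: [3.141, -0.0, 1.795]
contact_force: [-0.1, 0.6, 0.4]
opening: 0.0554
grip_force: 0.0
```

```bash
python3 - <<'E'
from h import *
p,d=save('side','pics/side3.png');o=observe();print(o['tool_pos'],o['tool_rot'],o['opening'])
P=cloud('side',d)
Q=P[d>0];w=Q[(np.hypot(Q[:,0]-.471,Q[:,1]-.405)<.03)&(Q[:,2]>.1)]
for z in(.11,.14,.17,.185):
    g=w[abs(w[:,2]-z)<.01]
    if len(g):print(z,g.mean(0),g[:,2].max())
E
```

```text
[0.42521848 0.25517993 0.25863091] [ 3.14146065e+00 -2.95174459e-04  1.79563195e+00] 0.054917305885894115
0.11 [0.46404453 0.40725985 0.11369041] 0.11978758786338976
0.14 [0.46369142 0.4065881  0.13987699] 0.14994999157843347
0.17 [0.46390636 0.40658133 0.17008615] 0.1799409932882858
0.185 [0.46706945 0.40555496 0.18344002] 0.18790335885485826
```

View pics/side3.png

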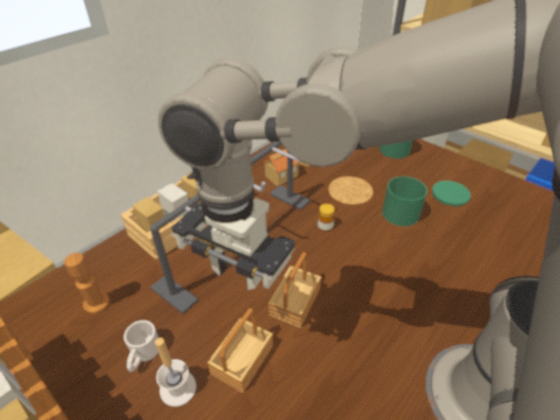

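The brush stands upright in the holder at (170,370). The tin now shows at about (404,200) instead of (398,205), so it seems to have been knocked; I'll re-measure it before pushing. Gripping basket 1.

Emit:
{"method": "send_rows", "body": {"targets": [[0.6,0,-0.002,-0.045,0],[0.6,0,0,-0.045,0],[0.6,0,0,-0.035,0],[0.6,0,0,-0.025,0],[0.6,0,0,0,0]]}}

```text
time: 17.95
tool_pos: [0.4229, 0.2522, 0.1054]
tool_rot: [-3.134, 0.001, 1.796]
contact_force: [-0.3, 0.2, -0.3]
opening: 0.0551
grip_force: 0.0
```

Emit:
{"method": "send_rows", "body": {"targets": [[0,0,0,0,0],[0,0,0,0,0],[0,0,0,0,0],[0,0,0,0,0],[0,0,0,0,0]], "grip_force": 50}}

```text
time: 18.45
tool_pos: [0.4254, 0.2524, 0.1095]
tool_rot: [3.14, -0.0, 1.795]
contact_force: [-0.2, 0.1, 0.2]
opening: 0.0199
grip_force: 0.0
```

Emit:
{"method": "send_rows", "body": {"targets": [[0,0,0,0,0],[0,0,0,0,0],[0,0,0,0,0],[0,0,0,0,0],[0,0,0,0,0]]}}

```text
time: 18.95
tool_pos: [0.4254, 0.2523, 0.109]
tool_rot: [3.141, -0.0, 1.795]
contact_force: [1.2, -0.4, 2.9]
opening: 0.0081
grip_force: 50.0
```

```bash
python3 tin.py
```

```text
[0.42540343 0.25234072 0.10898433]
tin top 57 ((0.40902841091156006, -0.3665494918823242), (0.10461167991161346, 0.10656425356864929), 17.688440322875977) ((0.4070601463317871, -0.3661167621612549), 0.05408665910363197)
tin side 124 ((0.40550971031188965, -0.3670805096626282), (0.1058884784579277, 0.10677584260702133), 138.05967712402344) ((0.40492063760757446, -0.36724987626075745), 0.056450195610523224)
```

Emit:
{"method": "send_rows", "body": {"targets": [[0,0,0,0.02,0],[0,0,0,0.03,0],[0,0,0,0.035,0],[0,0,0,0.035,0],[0,0,0,0.035,0]]}}

```text
time: 19.55
tool_pos: [0.4242, 0.252, 0.2644]
tool_rot: [-3.139, 0.0, 1.795]
contact_force: [0.3, -0.2, -1.7]
opening: 0.0083
grip_force: 50.0
```

Emit:
{"method": "send_rows", "body": {"targets": [[0,0.02,-0.02,0,-0.05],[0,0.02,-0.02,0,-0.05],[0,0.015,-0.02,0,-0.057],[0,0.02,-0.02,0,0],[0,0.01,-0.014,0,0]]}}

```text
time: 20.05
tool_pos: [0.5107, 0.1569, 0.2629]
tool_rot: [-3.14, 0.0, 1.637]
contact_force: [0.4, 0.3, -1.2]
opening: 0.0082
grip_force: 50.0
```

Emit:
{"method": "send_rows", "body": {"targets": [[0,0,0,0,0],[0,0,0,0,0],[0,0,0,0,0]]}}

```text
time: 20.35
tool_pos: [0.5092, 0.159, 0.2636]
tool_rot: [-3.141, -0.0, 1.639]
contact_force: [-0.2, -0.8, -1.2]
opening: 0.0083
grip_force: 50.0
```

```bash
python3 - <<'E'
from h import *
p,d=read_camera('side');t,dt=read_camera('top')
cv2.imwrite('pics/both4.png',np.hstack([p[150:420,100:420],t[100:370,130:450]])[:,:,::-1])
o=observe();tp=o['tool_pos'];print(tp,o['tool_rot'],o['opening'])
P=cloud('top',dt)[dt>0];S=cloud('side',d)[d>0]
for n,Q in(('t',P),('s',S)):
    w=Q[(np.hypot(Q[:,0]-tp[0],Q[:,1]-tp[1])<.12)&(Q[:,2]>.12)&(Q[:,2]<.3)]
    print(n,np.histogram(w[:,2],np.arange(.12,.31,.02))[0])
E
```

```text
[0.50941722 0.15906276 0.26385143] [-3.14155648e+00 -2.00627774e-04  1.63905807e+00] 0.008583052778499994
t [ 87  26  51  39 104   4   8  14  14]
s [133 514 846 781 538 143  93 126 283]
```

View pics/both4.png

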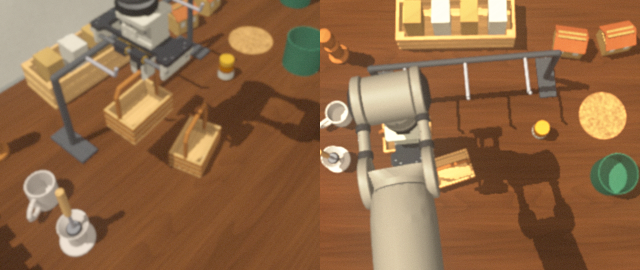

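Basket 1 hangs from the gripper at about (135,100) in the side crop and hook 1 is just beyond it. I'll check its droop and position.

```bash
python3 - <<'E'
from h import *
p,d=read_camera('side');P=cloud('side',d);hsv=cv2.cvtColor(p,cv2.COLOR_RGB2HSV)
g=(d>0)&(hsv[...,1]>70)&(P[...,2]>.13)&(P[...,2]<.31)&(abs(P[...,0]-.51)<.07)&(abs(P[...,1]-.18)<.09)
w=P[g]
e=np.array([np.cos(.068),np.sin(.068)]);f=np.array([-e[1],e[0]])
tp=observe()['tool_pos'];x=(w[:,:2]-tp[:2])@e;y=(w[:,:2]-tp[:2])@f
b=(abs(x)<.015)
for y0 in np.arange(-.06,.12,.01):
    k=b&(abs(y-y0)<.005)
    if k.sum():print('bow y',round(y0,3),'zmax',np.round(w[k,2].max(),4),'x',np.round(np.median(x[k]),4),k.sum())
for sx in(-1,1):
  for y0 in np.arange(-.05,.1,.03):
    k=(abs(x-sx*.038)<.006)&(abs(y-y0)<.015)
    if k.sum():print('rim x',sx,'y',round(y0,3),'z98',np.round(np.percentile(w[k,2],97),4))
print('yext',np.percentile(y[w[:,2]<.21],[.5,99.5]),'xext',np.percentile(x[w[:,2]<.21],[.5,99.5]))
E
```

```text
bow y -0.04 zmax 0.252 x -0.0051 63
bow y -0.03 zmax 0.2597 x -0.0028 205
bow y -0.02 zmax 0.1624 x 0.0043 35
bow y -0.01 zmax 0.1624 x 0.0033 39
bow y 0.0 zmax 0.2838 x 0.0028 43
bow y 0.01 zmax 0.2884 x -0.0005 71
bow y 0.02 zmax 0.2851 x -0.0016 56
bow y 0.03 zmax 0.2864 x -0.0009 70
bow y 0.04 zmax 0.2854 x -0.0006 63
bow y 0.05 zmax 0.2863 x -0.0027 57
bow y 0.06 zmax 0.2848 x -0.0044 24
bow y 0.07 zmax 0.2851 x -0.0049 63
bow y 0.08 zmax 0.273 x -0.0036 280
rim x -1 y -0.05 z98 0.2042
rim x -1 y -0.02 z98 0.2051
rim x -1 y 0.01 z98 0.2048
rim x -1 y 0.04 z98 0.2044
rim x -1 y 0.07 z98 0.2052
rim x 1 y -0.05 z98 0.194
rim x 1 y -0.02 z98 0.2052
rim x 1 y 0.01 z98 0.2057
rim x 1 y 0.04 z98 0.2055
rim x 1 y 0.07 z98 0.206
yext [-0.03912595  0.08212214] xext [-0.0426252   0.03896168]
```

Emit:
{"method": "send_rows", "body": {"targets": [[0,0.025,0,0,0],[0,0.03,0,0,0],[0,0.03,0,0,0],[0,0.027,-0.001,0,0],[0,0,0,0,0]]}}

```text
time: 21.0
tool_pos: [0.624, 0.1573, 0.2624]
tool_rot: [-3.142, 0.0, 1.638]
contact_force: [-1.7, -0.4, -1.3]
opening: 0.0083
grip_force: 50.0
```

Emit:
{"method": "send_rows", "body": {"targets": [[0,0,0,0,0],[0,0,0,-0.012,0],[0,0,0,-0.012,0],[0,0,0,-0.01,0],[0,0,0,0,0]]}}

```text
time: 21.5
tool_pos: [0.6206, 0.1572, 0.2275]
tool_rot: [-3.138, 0.0, 1.638]
contact_force: [-0.3, -0.2, -1.5]
opening: 0.0088
grip_force: 50.0
```

Emit:
{"method": "send_rows", "body": {"targets": [[0,0,0,-0.004,0],[0,0,0,0,0],[0,0,0,0,0]]}}

```text
time: 21.8
tool_pos: [0.6222, 0.1573, 0.2261]
tool_rot: [3.141, -0.0, 1.638]
contact_force: [-0.2, 0.1, -1.3]
opening: 0.0081
grip_force: 50.0
```

Emit:
{"method": "send_rows", "body": {"targets": [[0,0,0,-0.002,0],[0,0,0,0,0]]}}

```text
time: 22.0
tool_pos: [0.622, 0.1572, 0.2237]
tool_rot: [3.142, -0.0, 1.638]
contact_force: [0.5, 0.5, -2.1]
opening: 0.0082
grip_force: 50.0
```

Emit:
{"method": "send_rows", "body": {"targets": [[0,0,0,-0.002,0],[0,0,0,0,0]]}}

```text
time: 22.2
tool_pos: [0.6223, 0.1572, 0.2223]
tool_rot: [3.14, 0.0, 1.638]
contact_force: [0.2, -1.3, 2.6]
opening: 0.0083
grip_force: 50.0
```

Emit:
{"method": "send_rows", "body": {"targets": [[0,0,0,-0.001,0],[0,0,0,0,0]]}}

```text
time: 22.4
tool_pos: [0.6223, 0.1572, 0.2218]
tool_rot: [3.14, 0.0, 1.638]
contact_force: [-1.2, -1.8, 6.2]
opening: 0.0085
grip_force: 50.0
```

Emit:
{"method": "send_rows", "body": {"targets": [[0,0,0,0.001,0],[0.1,0,0,0,0],[0.2,0,0,0,0],[0.3,0,0,0,0],[0.3,0,0,0,0]]}}

```text
time: 22.9
tool_pos: [0.6219, 0.1573, 0.2212]
tool_rot: [-3.141, -0.0, 1.638]
contact_force: [-0.3, -0.5, 0.5]
opening: 0.0259
grip_force: 0.0
```

Emit:
{"method": "send_rows", "body": {"targets": [[0.3,0,0,0,0],[0.3,0,0,0,0],[0.3,0,0,0.015,0],[0.3,0,0,0.02,0],[0.3,0,0,0.03,0]]}}

```text
time: 23.4
tool_pos: [0.6213, 0.1572, 0.2858]
tool_rot: [-3.138, 0.0, 1.638]
contact_force: [0.9, 1.0, 0.5]
opening: 0.0274
grip_force: 0.0
```

Emit:
{"method": "send_rows", "body": {"targets": [[0.3,0,0,0.03,0],[0.3,-0.04,0,0,0],[0.3,-0.04,0,0,0],[0.6,-0.04,0,0,0],[0.6,-0.04,0,0,0]]}}

```text
time: 23.9
tool_pos: [0.4604, 0.1572, 0.3166]
tool_rot: [3.141, -0.0, 1.638]
contact_force: [0.5, -0.1, 1.2]
opening: 0.0392
grip_force: 0.0
```

```bash
cat > hang.py <<'E'
import sys
from h import *
cx,cy=float(sys.argv[1]),float(sys.argv[2]);f0=sys.argv[3]
p,d=read_camera('side');t,dt=read_camera('top')
cv2.imwrite(f0,np.hstack([p[100:370,100:420],t[100:370,130:450]])[:,:,::-1])
print(observe()['tool_pos'])
e=np.array([np.cos(.068),np.sin(.068)]);f=np.array([-e[1],e[0]])
for n,im,D in(('side',p,d),('top',t,dt)):
    P=cloud(n,D);hsv=cv2.cvtColor(im,cv2.COLOR_RGB2HSV)
    g=(D>0)&(hsv[...,1]>70)&(P[...,2]>.08)&(P[...,2]<.26)&(abs(P[...,0]-cx)<.07)&(abs(P[...,1]-cy)<.08)
    w=P[g]
    if len(w)<20:continue
    x=(w[:,:2]-[cx,cy])@e;y=(w[:,:2]-[cx,cy])@f
    print(n,len(w),'zmax bow',np.percentile(w[:,2],99.5))
    for y0 in(-.05,-.02,.02,.05):
        k=(abs(y-y0)<.012)
        print(' y',y0,'bow z',[np.round(np.percentile(w[k&(abs(x)<.02),2],99),4) if (k&(abs(x)<.02)).any() else None],[np.round(np.percentile(w[k&(abs(x-sx*.037)<.007),2],97),4) if (k&(abs(x-sx*.037)<.007)).sum()>3 else None for sx in(-1,1)])
    k=w[:,2]<.18
    print(' ext y',np.percentile(y[k],[1,99]),'x',np.percentile(x[k],[1,99]))
E
python3 hang.py .62 .1795 pics/both5.png
```

```text
[0.45771697 0.15745395 0.31734996]
side 2592 zmax bow 0.2443069685937434
 y -0.05 bow z [np.float64(0.2427)] [np.float64(0.1631), np.float64(0.1622)]
 y -0.02 bow z [np.float64(0.2442)] [np.float64(0.1636), np.float64(0.1635)]
 y 0.02 bow z [np.float64(0.2448)] [np.float64(0.1642), np.float64(0.1647)]
 y 0.05 bow z [np.float64(0.2435)] [np.float64(0.1652), np.float64(0.1648)]
 ext y [-0.05778791  0.06141982] x [-0.04289985  0.03741649]
top 880 zmax bow 0.24746865502829477
 y -0.05 bow z [np.float64(0.2455)] [np.float64(0.1655), np.float64(0.1674)]
 y -0.02 bow z [np.float64(0.2467)] [None, np.float64(0.166)]
 y 0.02 bow z [np.float64(0.2476)] [None, np.float64(0.1668)]
 y 0.05 bow z [np.float64(0.2467)] [None, np.float64(0.1679)]
 ext y [-0.05916506  0.05689871] x [-0.0395744   0.04278568]
```

View pics/both5.png

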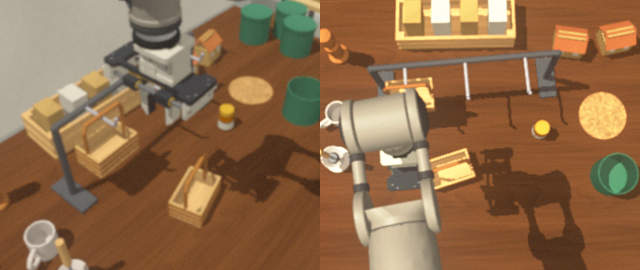

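Basket 1 hangs level on hook 1 at (105,145) in the crop. Next is basket 2.

Emit:
{"method": "send_rows", "body": {"targets": [[0.6,-0.005,-0.03,0,0.12],[0.6,-0.005,-0.03,-0.02,0.116],[0.6,-0.005,-0.033,-0.02,0],[0.6,0,0,-0.02,0],[0.6,0,0,0,0]]}}

```text
time: 24.5
tool_pos: [0.4463, 0.0634, 0.2548]
tool_rot: [-3.138, -0.001, 1.872]
contact_force: [0.8, -0.7, -0.2]
opening: 0.0549
grip_force: 0.0
```

Emit:
{"method": "send_rows", "body": {"targets": [[0.6,0,0,0,0],[0.6,0,0,-0.04,0],[0.6,0,0,-0.03,0],[0.6,0,0,0,0],[0.6,0,0,0,0]]}}

```text
time: 25.0
tool_pos: [0.4481, 0.0647, 0.1881]
tool_rot: [3.14, 0.0, 1.875]
contact_force: [0.1, 0.3, 0.9]
opening: 0.055
grip_force: 0.0
```

Emit:
{"method": "send_rows", "body": {"targets": [[0.6,-0.0055,-0.0005,-0.03,0],[0.6,0,0,-0.03,0],[0.6,0,0,-0.019,0],[0.6,0,0,0,0],[0,0,0,0,0]], "grip_force": 50}}

```text
time: 25.5
tool_pos: [0.4431, 0.0639, 0.1096]
tool_rot: [3.139, 0.001, 1.874]
contact_force: [0.7, 0.7, 0.4]
opening: 0.0509
grip_force: 0.0
```

Emit:
{"method": "send_rows", "body": {"targets": [[0,0,0,0,0],[0,0,0,0,0],[0,0,0,0,0],[0,0,0,0,0],[0,0,0,0,0]]}}

```text
time: 26.0
tool_pos: [0.4416, 0.0637, 0.1079]
tool_rot: [3.141, 0.0, 1.874]
contact_force: [0.8, -0.1, 0.6]
opening: 0.0113
grip_force: 0.0
```

Emit:
{"method": "send_rows", "body": {"targets": [[0,0,0,0,0],[0,0,0,0,0],[0,0,0,0,0],[0,0,0,0,0]]}}

```text
time: 26.4
tool_pos: [0.4415, 0.0637, 0.1078]
tool_rot: [3.142, 0.0, 1.874]
contact_force: [-0.9, 0.8, 2.6]
opening: 0.0087
grip_force: 50.0
```

Emit:
{"method": "send_rows", "body": {"targets": [[0,0,0,0.02,0],[0,0,0,0.03,0],[0,0,0,0.035,0],[0,0,0,0.035,0],[0,0,0,0.034,0]]}}

```text
time: 26.9
tool_pos: [0.4412, 0.0639, 0.2628]
tool_rot: [-3.141, -0.0, 1.874]
contact_force: [0.7, -0.8, -1.2]
opening: 0.0085
grip_force: 50.0
```

Emit:
{"method": "send_rows", "body": {"targets": [[0,0.01,-0.02,0,-0.08],[0,0.02,-0.02,0,-0.08],[0,0.025,-0.014,0,-0.076],[0,0.02,0,0,0],[0,0,0,0,0]]}}

```text
time: 27.4
tool_pos: [0.5181, 0.0092, 0.2607]
tool_rot: [-3.141, -0.0, 1.637]
contact_force: [-0.2, -0.1, -1.4]
opening: 0.0082
grip_force: 50.0
```

Emit:
{"method": "send_rows", "body": {"targets": [[0,0,0,0,0],[0,0,0,0,0],[0,0,0,0,0]]}}

```text
time: 27.7
tool_pos: [0.5158, 0.0101, 0.2619]
tool_rot: [-3.141, -0.0, 1.638]
contact_force: [0.4, -0.8, -2.3]
opening: 0.0086
grip_force: 50.0
```

```bash
sed 's/<.26)/<.3)/; s/\[:,2\]<.18/[:,2]<.21/' hang.py > hang2.py; python3 hang2.py .515 .031 /tmp/x.png
```

```text
[0.51609713 0.00999895 0.26199394]
side 2425 zmax bow 0.2844487675051116
 y -0.05 bow z [np.float64(0.2548)] [np.float64(0.2047), np.float64(0.2045)]
 y -0.02 bow z [np.float64(0.2972)] [np.float64(0.2047), np.float64(0.2041)]
 y 0.02 bow z [np.float64(0.2848)] [np.float64(0.2042), np.float64(0.204)]
 y 0.05 bow z [np.float64(0.2831)] [np.float64(0.2043), np.float64(0.2043)]
 ext y [-0.05860415  0.06095898] x [-0.0436075   0.03716907]
top 495 zmax bow 0.28735521530986136
 y -0.05 bow z [np.float64(0.2052)] [np.float64(0.2083), None]
 y -0.02 bow z [None] [None, None]
 y 0.02 bow z [np.float64(0.287)] [np.float64(0.2072), np.float64(0.2078)]
 y 0.05 bow z [np.float64(0.2868)] [np.float64(0.207), np.float64(0.2031)]
 ext y [-0.05925556  0.05849823] x [-0.04040025  0.04037273]
```

Emit:
{"method": "send_rows", "body": {"targets": [[0,0.025,0,0,0],[0,0.03,0,0,0],[0,0.03,0,0,0],[0,0.03,0,0,0],[0,0,0,0,0]]}}

```text
time: 28.3
tool_pos: [0.6338, 0.0097, 0.2604]
tool_rot: [3.141, 0.0, 1.638]
contact_force: [-0.6, -0.2, -2.4]
opening: 0.0084
grip_force: 50.0
```

Emit:
{"method": "send_rows", "body": {"targets": [[0,0,0,0,0],[0,0,0,-0.012,0],[0,0,0,-0.012,0],[0,0,0,-0.01,0],[0,0,0,0,0]]}}

```text
time: 28.8
tool_pos: [0.6301, 0.0099, 0.2255]
tool_rot: [-3.138, -0.001, 1.638]
contact_force: [0.1, -0.7, -1.7]
opening: 0.0085
grip_force: 50.0
```

Emit:
{"method": "send_rows", "body": {"targets": [[0,0,0,-0.003,0],[0,0,0,0,0],[0,0,0,0,0]]}}

```text
time: 29.1
tool_pos: [0.6317, 0.0097, 0.2251]
tool_rot: [3.141, 0.0, 1.638]
contact_force: [0.1, 0.4, -1.7]
opening: 0.0085
grip_force: 50.0
```

Emit:
{"method": "send_rows", "body": {"targets": [[0,0,0,-0.002,0],[0,0,0,0,0]]}}

```text
time: 29.3
tool_pos: [0.6315, 0.0097, 0.2227]
tool_rot: [3.142, 0.0, 1.638]
contact_force: [-0.9, 0.4, -1.9]
opening: 0.0085
grip_force: 50.0
```

Emit:
{"method": "send_rows", "body": {"targets": [[0,0,0,-0.0015,0],[0,0,0,0,0]]}}

```text
time: 29.5
tool_pos: [0.6317, 0.0097, 0.2215]
tool_rot: [3.141, 0.0, 1.638]
contact_force: [-0.4, -1.0, 0.3]
opening: 0.0082
grip_force: 50.0
```

Emit:
{"method": "send_rows", "body": {"targets": [[0.05,0,0,0,0],[0.1,0,0,0,0],[0.2,0,0,0,0],[0.3,0,0,0,0],[0.3,0,0,0,0]]}}

```text
time: 30.0
tool_pos: [0.6315, 0.0098, 0.2212]
tool_rot: [3.142, -0.0, 1.638]
contact_force: [-0.5, -0.5, -0.4]
opening: 0.0263
grip_force: 0.0
```

Emit:
{"method": "send_rows", "body": {"targets": [[0.3,0,0,0,0],[0.3,0,0,0,0],[0.3,0,0,0.015,0],[0.3,0,0,0.02,0],[0.3,0,0,0.03,0]]}}

```text
time: 30.5
tool_pos: [0.6308, 0.0098, 0.2854]
tool_rot: [-3.138, -0.001, 1.638]
contact_force: [0.4, 1.2, 0.5]
opening: 0.0275
grip_force: 0.0
```

Emit:
{"method": "send_rows", "body": {"targets": [[0.3,0,0,0.03,0],[0.3,-0.04,0,0,0],[0.3,-0.04,0,0,0],[0.6,-0.04,0,0,0],[0.6,-0.04,0,0,0]]}}

```text
time: 31.0
tool_pos: [0.4699, 0.0098, 0.3162]
tool_rot: [3.141, 0.0, 1.638]
contact_force: [0.8, -0.2, 0.7]
opening: 0.0394
grip_force: 0.0
```

```bash
python3 hang.py .6305 .0315 pics/both6.png; python3 tin.py
```

```text
[0.46732514 0.01024253 0.31672962]
side 2084 zmax bow 0.2438461678301052
 y -0.05 bow z [np.float64(0.2434)] [np.float64(0.1638), np.float64(0.1635)]
 y -0.02 bow z [np.float64(0.2438)] [np.float64(0.1636), np.float64(0.1635)]
 y 0.02 bow z [np.float64(0.2444)] [np.float64(0.1642), np.float64(0.1636)]
 y 0.05 bow z [np.float64(0.2429)] [np.float64(0.1635), np.float64(0.1648)]
 ext y [-0.05893075  0.06091439] x [-0.04422213  0.03597484]
top 660 zmax bow 0.24733685613396897
 y -0.05 bow z [np.float64(0.2447)] [None, np.float64(0.1668)]
 y -0.02 bow z [np.float64(0.2453)] [None, np.float64(0.1653)]
 y 0.02 bow z [np.float64(0.2476)] [None, np.float64(0.1664)]
 y 0.05 bow z [np.float64(0.2461)] [None, np.float64(0.1676)]
 ext y [-0.05899227  0.05943337] x [-0.00392091  0.0418235 ]
[0.46732514 0.01024253 0.31672962]
tin top 41 ((0.40937477350234985, -0.36640676856040955), (0.10491171479225159, 0.1051994040608406), 108.6400375366211) ((0.408788800239563, -0.36675482988357544), 0.05406393110752106)
tin side 86 ((0.40488412976264954, -0.36744818091392517), (0.10546959191560745, 0.10629861801862717), 42.47063064575195) ((0.40462273359298706, -0.3673989772796631), 0.05538981780409813)
```

View pics/both6.png

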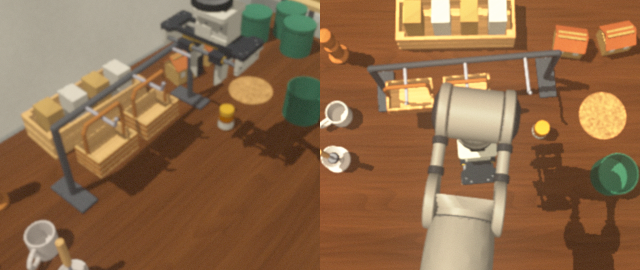

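Both baskets hang level on hooks 1 and 2. The knocked tin is at (0.407, -0.367), so the push to the mat is almost straight along +x. I'll set up behind it with the fingers spread as a cradle.

Emit:
{"method": "send_rows", "body": {"targets": [[1,0,-0.045,0,-0.134],[1,0,-0.045,0,-0.134],[1,0,-0.045,0,-0.134],[1,0,-0.045,0,-0.134],[1,0,-0.045,0,-0.134]]}}

```text
time: 31.7
tool_pos: [0.4726, -0.2178, 0.316]
tool_rot: [3.141, -0.0, 0.962]
contact_force: [0.8, 0.0, -0.1]
opening: 0.0894
grip_force: 0.0
```

Emit:
{"method": "send_rows", "body": {"targets": [[1,0,-0.045,0,-0.134],[1,-0.02,-0.04,0,-0.134],[1,-0.03,-0.035,0,-0.134],[1,-0.03,-0.032,0,-0.134],[1,-0.03,0,0,-0.134]]}}

```text
time: 32.2
tool_pos: [0.3607, -0.3717, 0.3149]
tool_rot: [3.141, 0.001, 0.289]
contact_force: [0.1, 0.5, 0.1]
opening: 0.0919
grip_force: 0.0
```

Emit:
{"method": "send_rows", "body": {"targets": [[1,-0.022,0,0,-0.134],[1,0,0,0,-0.134],[1,0,0,-0.04,0],[1,0,0,-0.04,0],[1,0,0,0,0]]}}

```text
time: 32.7
tool_pos: [0.3385, -0.3658, 0.2315]
tool_rot: [-3.133, 0.005, 0.03]
contact_force: [0.6, -0.4, 0.8]
opening: 0.0916
grip_force: 0.0
```

```bash
python3 tin.py; python3 -c "
from h import *;print(observe()['tool_rot'],observe()['opening'])"
```

```text
[ 0.33848544 -0.36581828  0.23146187]
tin side 58 ((0.40613681077957153, -0.36721348762512207), (0.10241051018238068, 0.10584967583417892), 165.66644287109375) ((0.40845391154289246, -0.3653298318386078), 0.0545525848865509)
[-3.14124986e+00  2.50234730e-04  2.98357414e-02] 0.09186420718106685
```

Emit:
{"method": "send_rows", "body": {"targets": [[1,-0.004,-0.001,-0.04,0],[1,0,0,-0.04,0],[1,0,0,-0.04,0],[1,0,0,-0.03,0],[1,0,0,0,0]]}}

```text
time: 33.3
tool_pos: [0.3355, -0.3681, 0.0849]
tool_rot: [-3.139, 0.002, 0.03]
contact_force: [0.4, -0.3, 0.5]
opening: 0.0919
grip_force: 0.0
```

Emit:
{"method": "send_rows", "body": {"targets": [[1,0,0,0,0],[1,0,0,-0.018,0],[1,0,0,-0.015,0],[1,0,0,0,0],[1,0,0,0,0]]}}

```text
time: 33.8
tool_pos: [0.3366, -0.3697, 0.0554]
tool_rot: [3.138, -0.002, 0.03]
contact_force: [0.4, -0.2, 0.2]
opening: 0.0919
grip_force: 0.0
```

Emit:
{"method": "send_rows", "body": {"targets": [[1,0,0.002,-0.006,0],[1,0.01,0,0,0],[1,0.01,0,0,0],[1,0.01,0,0,0],[1,0.01,0,0,0]]}}

```text
time: 34.3
tool_pos: [0.3766, -0.3667, 0.0476]
tool_rot: [3.14, -0.0, 0.03]
contact_force: [-2.7, -2.5, 1.4]
opening: 0.0918
grip_force: 1.6
```

Emit:
{"method": "send_rows", "body": {"targets": [[1,0.01,0,0,0],[1,0.01,0,0,0],[1,0.01,0,0,0],[1,0.01,0,0,0],[1,0.01,0,0,0]]}}

```text
time: 34.8
tool_pos: [0.4259, -0.3659, 0.0473]
tool_rot: [-3.141, 0.001, 0.03]
contact_force: [-5.8, -0.2, 4.7]
opening: 0.092
grip_force: 3.0
```

```bash
python3 tin.py
```

```text
[ 0.42585313 -0.36594207  0.04731943]
```

Emit:
{"method": "send_rows", "body": {"targets": [[1,0.012,0.0005,0,0],[1,0.012,0.0005,0,0],[1,0.012,0.0005,0,0],[1,0.012,0.0005,0,0],[1,0.012,0.0005,0,0]]}}

```text
time: 35.4
tool_pos: [0.4866, -0.3635, 0.047]
tool_rot: [-3.141, 0.0, 0.03]
contact_force: [-1.7, -0.5, -0.8]
opening: 0.0917
grip_force: 1.9
```

Emit:
{"method": "send_rows", "body": {"targets": [[1,0.012,0.0005,0,0],[1,0.012,0.0005,0,0],[1,0.012,0.0005,0,0],[1,0.01,0,0,0],[1,0,0,0,0]]}}

```text
time: 35.9
tool_pos: [0.5333, -0.3622, 0.0473]
tool_rot: [3.141, -0.002, 0.031]
contact_force: [-0.6, -0.8, -0.2]
opening: 0.0917
grip_force: 0.0
```

```bash
python3 tin.py; python3 - <<'E'
import cv2,numpy as np
a=cv2.imread('/tmp/side.png')[120:270,260:520];b=cv2.imread('/tmp/top.png')[170:320,300:560]
cv2.imwrite('pics/p7.png',cv2.resize(np.vstack([a,b]),None,fx=1.5,fy=1.5))
E
```

```text
[ 0.53334824 -0.36215928  0.04728296]
```

View pics/p7.png

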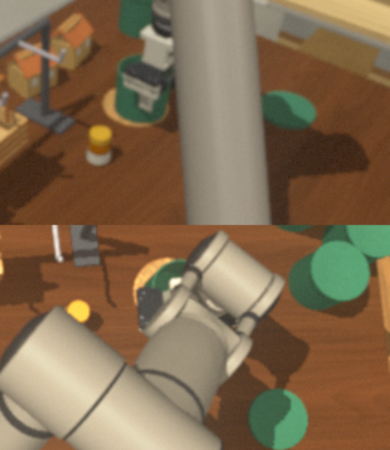

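The tin is upright and mostly on the mat, at (140,90) in the upper crop, but the arm hides it. I'll back off to measure it.

Emit:
{"method": "send_rows", "body": {"targets": [[1,-0.03,0,0,0],[1,-0.03,0,0,0],[1,-0.03,0,0,0],[1,-0.03,0,0.035,0],[1,-0.03,0,0.035,0]]}}

```text
time: 36.5
tool_pos: [0.3796, -0.3616, 0.1174]
tool_rot: [-3.14, 0.001, 0.029]
contact_force: [1.0, -0.2, 0.2]
opening: 0.0917
grip_force: 0.0
```

Emit:
{"method": "send_rows", "body": {"targets": [[1,0,0,0.045,0],[1,0,0,0.045,0],[1,0,0,0.045,0],[1,0,0,0,0],[1,0,0,0,0]]}}

```text
time: 37.0
tool_pos: [0.3814, -0.3625, 0.2533]
tool_rot: [3.139, -0.002, 0.029]
contact_force: [-0.7, -0.6, -0.8]
opening: 0.0915
grip_force: 0.0
```

```bash
python3 tin.py; python3 - <<'E'
import cv2,numpy as np
a=cv2.imread('/tmp/side.png')[120:270,260:520];b=cv2.imread('/tmp/top.png')[170:320,300:560]
cv2.imwrite('pics/p8.png',cv2.resize(np.vstack([a,b]),None,fx=1.5,fy=1.5))
E
```

```text
[ 0.38143577 -0.36251904  0.2532851 ]
tin top 57 ((0.5772886872291565, -0.3595941662788391), (0.10491937398910522, 0.11227382719516754), 83.53738403320312) ((0.5735664963722229, -0.3581976890563965), 0.0539337620139122)
tin side 108 ((0.5711881518363953, -0.35849931836128235), (0.10601507872343063, 0.10605962574481964), 7.260233402252197) ((0.5719891786575317, -0.3576919436454773), 0.056706320494413376)
```

View pics/p8.png

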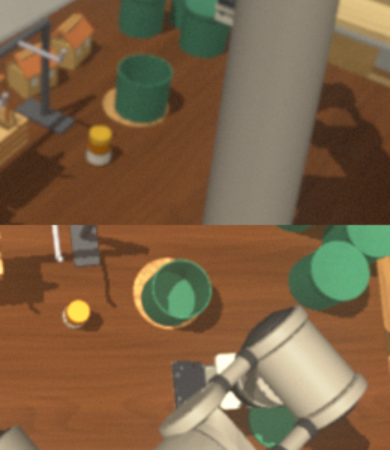

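Tin at about (0.573, -0.359), so it needs 13 mm more.

Emit:
{"method": "send_rows", "body": {"targets": [[1,0,0,-0.045,0],[1,0,0,-0.045,0],[1,0,0,-0.045,0],[1,0,0,-0.04,0],[1,0,0,-0.03,0]]}}

```text
time: 37.6
tool_pos: [0.3798, -0.3602, 0.0431]
tool_rot: [-3.137, 0.004, 0.03]
contact_force: [-0.6, -0.0, 0.0]
opening: 0.0918
grip_force: 0.0
```

Emit:
{"method": "send_rows", "body": {"targets": [[1,0,0,0,0],[1,0.04,0.001,0,0],[1,0.04,0.001,0,0],[1,0.04,0,0,0],[1,0,0,0,0]]}}

```text
time: 38.1
tool_pos: [0.5062, -0.3602, 0.0485]
tool_rot: [3.139, -0.004, 0.033]
contact_force: [0.5, -0.3, 0.1]
opening: 0.0918
grip_force: 0.0
```

Emit:
{"method": "send_rows", "body": {"targets": [[1,0.01,-0.001,0,0],[1,0.01,-0.001,0,0],[1,0.008,0,0,0],[1,0.007,0,0,0],[1,0.006,0,0,0]]}}

```text
time: 38.6
tool_pos: [0.5421, -0.3624, 0.0474]
tool_rot: [-3.141, 0.002, 0.029]
contact_force: [-4.8, 0.5, 3.2]
opening: 0.092
grip_force: 2.2
```

Emit:
{"method": "send_rows", "body": {"targets": [[1,0,0,0,0],[1,0,0,0,0]]}}

```text
time: 38.8
tool_pos: [0.5427, -0.3623, 0.0472]
tool_rot: [3.141, -0.0, 0.03]
contact_force: [0.2, 0.2, 0.4]
opening: 0.0922
grip_force: 0.0
```

Emit:
{"method": "send_rows", "body": {"targets": [[1,0.003,0,0,0],[1,0.002,0,0,0],[1,0,0,0,0]]}}

```text
time: 39.1
tool_pos: [0.5476, -0.3622, 0.0471]
tool_rot: [-3.142, 0.0, 0.03]
contact_force: [-0.2, -0.7, 0.1]
opening: 0.0915
grip_force: 0.9
```

Emit:
{"method": "send_rows", "body": {"targets": [[1,-0.03,0,0,0],[1,-0.03,0,0,0],[1,-0.03,0,0,0],[1,-0.03,0,0.035,0],[1,-0.03,0,0.035,0]]}}

```text
time: 39.6
tool_pos: [0.3963, -0.3617, 0.1172]
tool_rot: [-3.14, 0.001, 0.03]
contact_force: [0.1, -1.7, 0.6]
opening: 0.0921
grip_force: 0.0
```

Emit:
{"method": "send_rows", "body": {"targets": [[1,0,0,0.045,0],[1,0,0,0.045,0],[1,0,0,0.045,0],[1,0,-0.03,0,0],[1,0,0,0,0]]}}

```text
time: 40.1
tool_pos: [0.398, -0.3951, 0.2539]
tool_rot: [3.137, -0.003, 0.029]
contact_force: [0.9, 0.6, -0.7]
opening: 0.0917
grip_force: 0.0
```

```bash
python3 tin.py; python3 - <<'E'
import cv2,numpy as np
a=cv2.imread('/tmp/side.png');b=cv2.imread('/tmp/top.png')[80:350,80:480]
cv2.imwrite('pics/p9.png',np.hstack([a[100:370,60:460],b]))
E
```

```text
[ 0.39803437 -0.39505073  0.25393462]
tin top 54 ((0.5871825814247131, -0.3589036166667938), (0.10420060157775879, 0.10424981266260147), 139.362548828125) ((0.5867488980293274, -0.35800406336784363), 0.053462885320186615)
tin side 116 ((0.5841483473777771, -0.35860738158226013), (0.10561942309141159, 0.10592767596244812), 9.012639999389648) ((0.5825567245483398, -0.358963280916214), 0.05623413994908333)
```

View pics/p9.png

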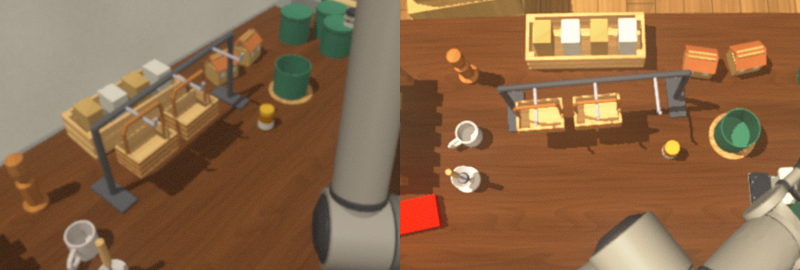

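The tin centre is about 3 mm from the mat centre, well inside the 15 mm margin. Both baskets hang on their hooks, the brush is in its holder, and the cup and jar look untouched. Handing in.

```bash
python3 -c "
from cell import *
print(hand_in())"
```

```text
the job is handed in; nothing more can be done
None
```

The job is handed in after about 40 s of robot time: the tin was brushed with three full strokes and pushed onto the mat, the brush is back in its holder, and both baskets hang level on hooks 1 and 2.

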